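# Set and lock the quick-release pivot of a bench magnifier

## Task

The swing joint of the bench magnifier is slack. Swing its quick-release lever to the orange halfway mark and turn the blue thumb nut clockwise, seen from above, just until it comes up firm, so that the lever first meets firm resistance about halfway through its swing; then swing the lever on until it is fully closed, and let go. Do not overtighten the joint, and leave the oil bottle, the specimen cup and the petri dish where they stand.

Things in the scene. Friction and masses are not known exactly. Their poses are not given: they have to be found in the camera images.
- stand: Bench magnifier, fixed: round grey base 124 mm across, 14 mm high; a flat arm at 61-71 mm height carries a lens (90 mm) out along the stand's +x, away from the robot. Origin: underside centre of the base, on the vertical axis shared by lever, jaw and nut. Marks on the base rim: white where the lever is open and closed, orange at halfway (stand's -x). A stud through the nut ends 129 mm up.
- lever (a joint): Angle of the black cam lever about the stand's axis, rad: 0 open, 1.15 halfway, 2.3 closed against a stop; grows counterclockwise from above. At q it points along pi - 1.15 + q from the stand's +x. Bar top 37 mm above the worktop. Friction (0.5 Nm) holds it where left. As it closes it draws the nut down 2.8 mm/rad; once the nut bears on the jaw its load climbs evenly up to the stop.
- lever_post (a point): Upright round steel finger post at the lever's end, 14 mm thick, 90 mm from the stand's axis; this point is its foot, 34 mm above the worktop; 68 mm high (top at 102 mm). Push it or pinch it from above. Moving it takes 6 N along its path with no load, and some 10 N just before the stop when the joint is well set.
- nut: Blue knurled thumb nut, 33 mm across, 30 mm high with a 45 mm steel flange in its lowest 4 mm, on the stand's axis; origin at its underside centre, 87-90 mm above the worktop. Clockwise from above tightens, 2.4 mm/rad. Even drag 0.25 Nm, then from the touch on it climbs about 0.9 Nm/rad: 0.15-0.35 Nm over the drag is firm. Needs 0.6-2.7 rad, not to be told from angle or height.
- jaw: Dark steel disc under the nut, 48 mm across, 5.5 mm thick, origin at its underside centre, 74 mm above the worktop; it does not move. A brass spacer washer (43 mm) is let into it and is part of it; the washer's top lies 80-84 mm above the worktop, different each time. The nut's flange presses on this washer: that is the clamping force. The nut does not turn back by itself.
- oil_bottle: Bystander: small brown bottle with black cap, 26 mm across, 60 mm high, loose, about 0.18 m to the left of the stand's axis; origin at the centre of its underside.
- cup: Bystander: specimen cup with white lid, 63 mm across, 72 mm high, loose, about 0.19 m to the right of the stand's axis; origin at the centre of its underside.
- dish: Bystander: clear petri dish, 60 mm across, 14 mm high, loose, about 0.25 m to the left of the stand's axis; origin at the centre of its underside.

How it is judged:
By the outcome, as a careful person would: the job done as asked, in the order asked, and still so for the second after the job is handed in, with the robot touching nothing.
It also fails if it takes over 72 s, if anything falls off the work surface, if the arm or the gripper's body presses on something with over 40 N, if the wrist force passes 120 N, or if a joint passes its speed limit or range.

## Robot

A 6-joint arm with a two-finger parallel gripper is mounted at the origin on a cart in front of the work surface, level with it; the furniture and walls round the work are solid. World frame = base frame: x ahead of the robot, y to its left, z up, the work surface at z = 0. Lengths are in mm, angles in rad, forces in N, time in s.
With the tool pointing down it reaches from about 250 to 850 mm from the base axis. Payload 12.5 kg.
Tool frame: the origin (TCP) lies midway between the tips of the shut fingers; the grasp point (between the pads) lies 19 mm behind it (arm.pinch_z is the distance from the TCP to the grasp point, in mm); z points along the fingers, y is the direction in which the jaws open and shut (so a half turn about z gives the same grasp; the last joint's range is limited). The gripper opens to 93 mm and grips with 3 to 60 N. Pads are 15 mm wide; open, the fingers measure 128 mm over their backs; the gripper's body (75 mm by 188 mm) begins 65 mm behind the grasp point.
Start: joints at [-1.402, 0.351, 1.652, -0, 1.139, -0.085], TCP at [138.117, -532.361, 190.933] pointing down, gripper open.
Joint ranges: [-2.75, 2.75], [-0.79, 2.1], [0.01, 2.65], [-1.57, 4.71], [0.07, 3.14], [-2.87, 2.87]. Speed limits (rad/s): [2.22, 2.22, 2.79, 3.14, 3.14, 3.14].

## Interface

Orientations are given as a unit quaternion [x, y, z, w].
In Python, from cell import arm, read_camera, get_calibration, close_job, masks_of, place_of gives the robot as it stands.
- The arm moves only by the shell command python3 -m jog 'ROWS' [OPENING] [FORCE]. ROWS is JSON, a list of rows, each a list of 6 numbers: the shift along the tool's x, y, z in m, then the turn, a rotation vector about the tool's x, y, z in degrees. In form: [[x, y, z, wx, wy, wz], ...]. A call has 1 to 10 rows; each row shifts and turns the commanded pose from where the row before left it, along the tool's axes as they then stand; what a row does not reach is not made up. A row lasts 1/10 s, in which the tool goes at most 50 mm and 8.59 degrees, less where a joint would pass 70% of its speed; a pose out of reach is approached as far as the arm can. A call is refused whole if a number of a shift passes 0.05 or a number of a turn 8.59, either way. A call with a gripper value outside its range is refused whole. OPENING is the closure, from 0 (fully open) to 1 (shut), set as the call begins (- or left out, the last holds). The fingers move at their own pace and stop on an object; FORCE is the grip in N (left out, the last holds). Time passes only in rows, so rows that do not move let the fingers close. It gives the time, the measured TCP pose, the force and the opening at its end, in the units of the state.
- arm.observe(): the state, without advancing time (a new reading comes with each control period).
- read_camera(name): name is "scene" or "side" or "wrist"; returns (picture, depth): 420x560x3 uint8, blue, green, red; 420x560 float32, mm along the optical axis (not along the pixel's ray), 0 where there is no reading.
- get_calibration(name): a dict with "fx", "fy", "cx", "cy" (pixels), "D" ([k1, k2, p1, p2, k3] as OpenCV has them; the pictures are not rectified), "R" (3x3) and "t" (3): a world point X has camera coordinates R X + t; the wrist camera has in their place "mount" (4x4, takes a point from camera to tool coordinates, whose origin is the TCP and whose axes are the flange's). Camera axes: x right, y down, z forward; pixel columns grow to the right and rows downward; lengths in mm; the calibration is good to about 2 mm. A picture is of the moment at which its call begins: read the wrist's pose just before it. get_calibration takes no time and is no camera call.
- close_job(): hands the job in, once; it reports no verdict.
Trained networks look in the newest picture that a camera, given by its name, has taken for a name from the list of things; names that differ only in an ending like _2 or _b are one class to them, and where a whole thing is asked for, a point or a joint stands for the part that bears it (a point fixed in the world has none). Each returns a list of dicts, best first, with "confidence" (0 to 1); they miss things now and then, are a little off and sometimes report something else, mostly with a low value. They report only what shows in the picture. A call takes as long as a camera call.
- masks_of(name, camera): "region" (420x560 bool, what is visible of it).
- place_of(name, camera): "xyz" ([x, y, z] in mm, in world coordinates, good to about 4 mm: a listed point, or the origin of a listed thing).
The state is a dict: "clock": time; "q": joint angles; "qd": joint speeds; "tau": joint torques, N m; "ee_pos": TCP position; "ee_rot": TCP orientation; "contact_force": force on the tool from outside, world axes, zero at the start; "ft_torque": the same for the moment, N m; "finger_gap": finger opening in mm.
Only numpy, scipy, OpenCV 4.12 (cv2) and the standard library are available. Lean on these libraries where they do the work, as an engineer would, in place of code of your own. Each camera call takes 0.05 s, during which the arm holds its last target.

## Working session

There is one attempt and no reset: what is moved stays moved. The work goes in short steps, Python scripts to look and compute and a shell command to move; the robot and the scene stay as the last step left them, time stands still between calls to the robot, and variables do not carry over. Pictures are saved under pics/ and viewed, and the job is handed in when it is done.

```bash
ls; mkdir -p pics; python3 - <<'E'
from cell import *
import cv2
s=arm.observe()
print({k:(v.tolist() if hasattr(v,'tolist') else v) for k,v in s.items()})
for c in ["scene","side","wrist"]:
    im,d=read_camera(c); cv2.imwrite(f"pics/{c}0.png",im)
    if c!="wrist":
        for n in ["stand","lever_post","nut","jaw","oil_bottle","cup","dish"]:
            print(c,n,[(r["xyz"],r["confidence"]) for r in place_of(n,c)][:2])
print(arm.observe()["clock"])
E
```

```text
pics
{'clock': 0.0, 'q': [-1.4015921867518117, 0.3512384350990711, 1.652403719926946, 8.442998755449498e-07, 1.1390865531637158, -0.08460353813211528], 'qd': [-0.0009187705349131277, 0.0017917667330624495, 9.005193856940498e-05, -0.001148189108568584, 0.0011378194795557495, -0.001761845214344564], 'tau': [0.0001275506838283036, -49.73204970359802, -28.525922298431396, 0.06983822677284479, 0.025620684027671814, -0.00011287344477750594], 'ee_pos': [138.06205274224044, -532.0147341587921, 190.40798120966565], 'ee_rot': [0.991958370934332, 0.1265632951458691, -2.3637584458284593e-05, -0.0005675353648385658], 'contact_force': [0.27445018307160135, 0.007465690062324882, -0.0905932113801925], 'ft_torque': [0.04103352908996597, -0.010272473584207424, -0.06490401110392378], 'finger_gap': 93.32341944219539}
scene stand [([532.0, -118.5, -0.8], 0.85)]
scene lever_post [([492.8, -32.0, 36.0], 0.57), ([531.9, -118.9, -2.1], 0.43)]
scene nut [([530.7, -121.2, 88.1], 0.67)]
scene jaw [([532.2, -122.4, 71.3], 0.54)]
scene oil_bottle [([596.0, 48.8, 0.7], 0.57)]
scene cup [([569.7, -314.5, -0.4], 0.91)]
scene dish [([557.2, 130.1, 1.0], 0.8)]
side stand [([529.4, -117.8, -1.2], 0.55)]
side lever_post [([490.8, -35.9, 32.1], 0.64), ([556.1, 130.5, 1.3], 0.58)]
side nut [([532.8, -113.9, 86.1], 0.5)]
side jaw [([531.5, -118.7, 75.5], 0.62)]
side oil_bottle [([593.7, 46.9, -1.5], 0.52)]
side cup [([569.0, -313.9, -1.0], 0.97)]
side dish [([557.5, 128.5, 1.6], 0.85)]
0.85
```

View pics/scene0.png

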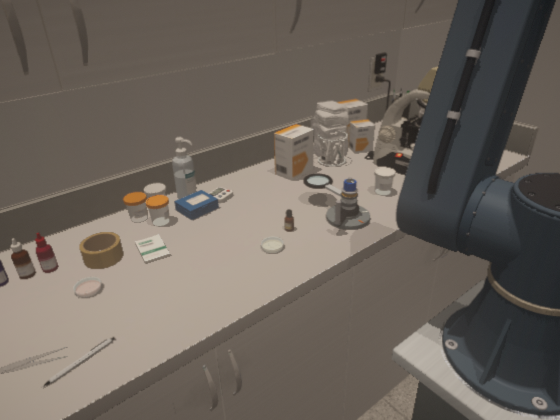

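View pics/side0.png

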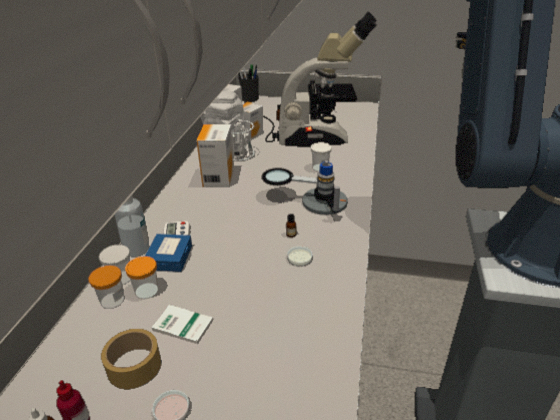

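The scene view shows the stand at about (349,205) px with the blue nut at (349,187), the lens behind it at (318,181), bottle at (289,220), dish at (272,245) and cup at (384,180). The side view agrees. The network positions match between the two cameras to about 5 mm. Next I go above the stand for a wrist view.

```bash
cat > h.py <<'E'
from cell import *
import numpy as np, cv2
from scipy.spatial.transform import Rotation as Ro
def st():
    s=arm.observe(); return np.array(s["ee_pos"]),Ro.from_quat(s["ee_rot"]),s
def show():
    p,R,s=st(); print("t",round(s["clock"],2),"p",p.round(1),"x",R.as_matrix()[:,0].round(3),"z",R.as_matrix()[:,2].round(3),"q",np.round(s["q"],3),"F",np.round(s["contact_force"],1),"T",np.round(s["ft_torque"],3),"gap",round(s["finger_gap"],1))
def totool(target):
    p,R,s=st(); return R.inv().apply(np.array(target)-p)/1000
def campose(c):
    g=get_calibration(c)
    if "mount" in g:
        p,R,s=st(); M=np.array(g["mount"]); 
        return R.as_matrix()@M[:3,:3], R.as_matrix()@M[:3,3]+p, g
    Rw=np.array(g["R"]).T; return Rw,-Rw@np.array(g["t"]),g
def pix2world(pose,uv,depth=None,z=None):
    Rw,o,g=pose; K=np.array([[g["fx"],0,g["cx"]],[0,g["fy"],g["cy"]],[0,0,1.]])
    u=cv2.undistortPoints(np.array(uv,float).reshape(-1,1,2),K,np.array(g["D"])).reshape(-1,2)
    r=np.c_[u,np.ones(len(u))]
    if depth is not None: return (r*np.reshape(depth,(-1,1)))@Rw.T+o
    w=r@Rw.T; return o+w*((z-o[2])/w[:,2])[:,None]
E
python3 - <<'E'
from h import *
g=get_calibration("wrist");print(g)
print(totool([138,-532,380]),totool([430,-119,380]))
E
```

```text
{'fx': 298.0317905008059, 'fy': 298.0317905008059, 'cx': 286.62300000585725, 'cy': 213.10903139721063, 'D': array([-0.02528701,  0.        ,  0.        ,  0.        ,  0.        ]), 'mount': array([[-6.78903464e-04, -9.71488644e-01, -2.37085120e-01,
         6.52545974e+01],
       [ 9.99999768e-01, -6.72336496e-04, -1.08551881e-04,
        -2.95325400e-01],
       [-5.39440592e-05, -2.37085139e-01,  9.71488875e-01,
        -1.92859357e+02],
       [ 0.00000000e+00,  0.00000000e+00,  0.00000000e+00,
         1.00000000e+00]])}
[-9.96783741e-06 -3.75781943e-04 -1.89034839e-01] [ 0.38632869 -0.32683472 -0.18906995]
```

```bash
python3 -m jog '[[0.04,-0.033,-0.02,0,0,0],[0.04,-0.033,-0.02,0,0,0],[0.04,-0.033,-0.02,0,0,0],[0.04,-0.033,0,0,0,0],[0.04,-0.033,0,0,0,0],[0.04,-0.033,0,0,0,0],[0.04,-0.033,0,0,0,0],[0.04,-0.033,0,0,0,0],[0.04,-0.033,0,0,0,0],[0.04,-0.03,0,0,0,0]]'
python3 - <<'E'
from h import *
show()
ps=campose("wrist"); im,d=read_camera("wrist"); cv2.imwrite("pics/w1.png",im); np.savez("w1.npz",d=d,R=ps[0],o=ps[1])
for n in ["stand","lever_post","nut","jaw"]:
    print(n,[(r["xyz"],r["confidence"]) for r in place_of(n,"wrist")][:2])
E
```

```text
clock: 1.85
ee_pos: [428.3, -135.1, 245.2]
ee_rot: [0.992, 0.127, 0.0, 0.0]
contact_force: [0.2, -1.9, -0.9]
finger_gap: 92.6
t 1.85 p [ 428.3 -135.1  245.2] x [0.968 0.251 0.001] z [ 0.001 -0.    -1.   ] q [-0.409  0.105  1.826 -0.     1.209  0.908] F [ 0.2 -1.9 -0.9] T [ 0.016 -0.004  0.054] gap 92.6
stand [([525.8, -116.9, -3.9], 0.62)]
lever_post [([496.0, -36.4, 29.8], 0.89)]
nut [([529.8, -117.8, 91.2], 0.87)]
jaw []
```

View pics/w1.png

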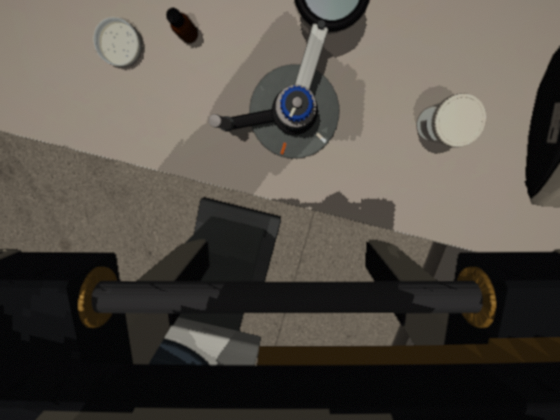

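The wrist view shows the nut/stud at about (297,101), post top at (217,121), orange mark at (283,147), closed white mark at (321,138), arm running up to the lens at (330,0), bottle (182,25), dish (118,42), cup (460,120). I'll measure those.

```bash
python3 - <<'E'
from h import *
f=np.load("w1.npz"); g=get_calibration("wrist"); ps=(f["R"],f["o"],g); d=f["d"]
im=cv2.imread("pics/w1.png")
hsv=cv2.cvtColor(im,cv2.COLOR_BGR2HSV)
crop=cv2.resize(im[0:190,190:380],None,fx=4,fy=3.1,interpolation=cv2.INTER_CUBIC) if 0 else cv2.resize(im[50:190,190:350],None,fx=4,fy=4,interpolation=cv2.INTER_CUBIC)
cv2.imwrite("pics/w1c.png",crop)
def cent(m): v,u=np.nonzero(m); return np.array([u.mean(),v.mean()]),len(u)
m=np.zeros(im.shape[:2],bool); m[130:165,265:300]=1
o,n=cent(m&(hsv[...,0]<15)&(hsv[...,1]>120)); print("orange",o,n,pix2world(ps,[o],z=14))
m[:]=0;m[60:140,260:340]=1
b,n=cent(m&(hsv[...,0]>100)&(hsv[...,0]<130)&(hsv[...,1]>150)); print("blue",b,n,pix2world(ps,[b],z=118))
# heights by depth
v,u=np.mgrid[0:200,180:380]; P=pix2world(ps,np.c_[u.ravel(),v.ravel()],depth=d[v.ravel(),u.ravel()])
for nm,lo,hi in [("base",9,19),("stud",122,135),("post",97,107),("nuttop",112,121),("arm",66,76)]:
    q=P[(P[:,2]>lo)&(P[:,2]<hi)]; 
    print(nm,len(q),np.median(q,0).round(1),q.min(0).round(1),q.max(0).round(1))
q=P[(P[:,2]>9)&(P[:,2]<19)][:,:2].astype(np.float32); print("base circ",cv2.minEnclosingCircle(q))
q=P[(P[:,2]>97)&(P[:,2]<107)&(P[:,1]>-70)]; print("post",len(q),q.mean(0))
q=P[(P[:,2]>56)&(P[:,2]<76)&(P[:,0]>560)]; print("arm/lens",len(q),q.mean(0), cv2.minEnclosingCircle(q[:,:2].astype(np.float32)))
E
```

```text
orange [282.8974359  148.25641026] 39 [[ 480.085387   -116.15074206   14.        ]]
blue [296.64088398 104.27624309] 362 [[ 528.89313111 -119.35942234  118.        ]]
base 4332 [ 530.6 -122.    13.1] [ 468.4 -180.2    9.1] [602.5  47.4  19. ]
stud 86 [ 529.8 -118.8  127.2] [ 525.2 -123.5  122.4] [ 534.6 -113.9  129.5]
post 158 [493.5 -37.8 101. ] [ 486.2 -134.4   97.2] [533.3 -29.8 106.8]
nuttop 824 [ 529.7 -118.6  118.3] [ 513.2 -136.1  112.1] [ 547.6 -101.5  120.7]
arm 2634 [ 628.6 -125.4   69.3] [ 486.1 -169.3   66. ] [660.6 -38.8  75.9]
base circ ((547.4737548828125, -65.3847427368164), 117.8276596069336)
post 139 [492.79943686 -36.94885157 100.93833082]
arm/lens 2674 [ 621.91587927 -128.07235052   69.07823299] ((627.0753173828125, -67.39203643798828), 107.09574127197266)
```

View pics/w1c.png

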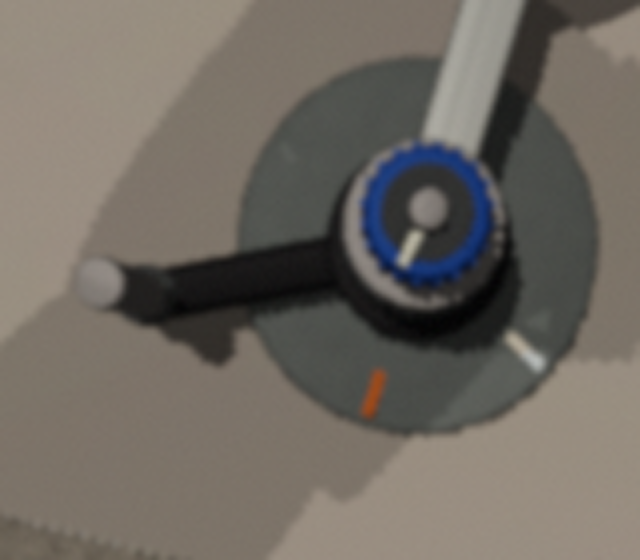

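```bash
python3 - <<'E'
from h import *
f=np.load("w1.npz"); g=get_calibration("wrist"); ps=(f["R"],f["o"],g); d=f["d"]
A=np.array([529.8,-118.7])
for n,uv,z in [("orange",(190+374/4,50+393/4),14),("closed",(190+525/4,50+352/4),14),("open",(190+290/4,50+150/4),14),("arm far",(190+495/4,50),71),("post",(190+100/4,50+282/4),102),("stud",(190+428/4,50+207/4),129)]:
    w=pix2world(ps,[uv],z=z)[0]; v=w[:2]-A; print(n,w.round(1),np.hypot(*v).round(1),np.arctan2(v[1],v[0]).round(3)%6.283)
v,u=np.mgrid[0:100,180:380]; P=pix2world(ps,np.c_[u.ravel(),v.ravel()],depth=d[v.ravel(),u.ravel()])
for x in range(560,600,8):
    q=P[(P[:,2]>60)&(P[:,2]<76)&(abs(P[:,0]-x)<4)&(abs(P[:,1]+120)<40)]; m=(q[:,1].min()+q[:,1].max())/2; print(x,len(q),m,np.arctan2(m-A[1],x-A[0]))
print(totool([492.8,-37,245]))
E
```

```text
orange [ 480.3 -117.    14. ] 49.5 3.106
closed [ 506.9 -164.    14. ] 50.8 4.244
open [550.3 -70.1  14. ] 52.7 1.172
arm far [ 595.6 -123.2   71. ] 65.9 6.215000000000001
post [492.6 -38.1 102. ] 88.8 2.003
stud [ 530.  -119.1  129. ] 0.4 5.155
560 109 -120.19148642650175 -0.049346873624423596
568 117 -120.60367729369642 -0.04979329124644334
576 114 -121.1035585948456 -0.05197821671135805
584 120 -121.61569453558783 -0.05374329926866065
592 120 -122.12214285877567 -0.05496296060987487
[ 0.08866906 -0.08049759 -0.0002034 ]
```

```bash
python3 -m jog '[[0.044,-0.04,0,0,0,0],[0.044,-0.04,0,0,0,0],[0,0,0,0,0,8.0],[0,0,0,0,0,8.0],[0,0,0,0,0,8.0],[0,0,0,0,0,8.0],[0,0,0,0,0,8.0],[0,0,0,0,0,8.0],[0,0,0,0,0,8.0],[0,0,0,0,0,8.0]]' 0.3
python3 -m jog '[[0,0,0,0,0,8.0],[0,0,0,0,0,8.0],[0,0,0,0,0,0]]'
python3 - <<'E'
from h import *
show(); p,R,s=st(); x=R.as_matrix()[:,0]; print(np.arctan2(x[1],x[0])); print(totool([492.8,-37.3,68]))
E
```

```text
clock: 3.1
ee_pos: [481.7, -55.2, 245.0]
ee_rot: [0.907, -0.422, 0.0, 0.0]
contact_force: [0.2, 0.3, 0.6]
finger_gap: 65.3
clock: 3.4
ee_pos: [481.8, -54.9, 245.0]
ee_rot: [0.84, -0.543, 0.0, 0.0]
contact_force: [-0.2, -0.0, -0.9]
finger_gap: 65.0
t 3.4 p [481.8 -54.9 245. ] x [ 0.411 -0.912  0.   ] z [-0. -0. -1.] q [-0.21   0.176  1.745 -0.     1.221  2.508] F [-0.2 -0.  -0.9] T [ 0.058 -0.061 -0.005] gap 65.0
-1.147086858594755
[-0.01157528 -0.01730232  0.17697693]
```

```bash
python3 -m jog '[[-0.012,-0.017,0,0,0,0],[0,0,0.03,0,0,0],[0,0,0.03,0,0,0],[0,0,0.03,0,0,0],[0,0,0,0,0,0]]'
python3 - <<'E'
from h import *
show(); print(totool([492.8,-37.3,68]))
E
```

```text
clock: 3.9
ee_pos: [490.5, -36.0, 152.0]
ee_rot: [0.842, -0.54, -0.003, 0.001]
contact_force: [-0.0, 1.0, 0.5]
finger_gap: 64.9
t 3.9 p [490.5 -36.  152. ] x [ 0.417 -0.909 -0.003] z [-0.006  0.001 -1.   ] q [-0.168  0.297  1.835 -0.     1.016  2.543] F [-0.   1.   0.5] T [ 0.122 -0.061 -0.02 ] gap 64.9
[ 0.0023934  -0.00203222  0.08400422]
```

```bash
python3 -m jog '[[0.002,-0.002,0.028,0,0,0],[0,0,0.028,0,0,0],[0,0,0.028,0,0,0],[0,0,0,0,0,0]]'
python3 -m jog '[[0,0,0,0,0,0],[0,0,0,0,0,0],[0,0,0,0,0,0],[0,0,0,0,0,0],[0,0,0,0,0,0],[0,0,0,0,0,0]]' 1 12
python3 - <<'E'
from h import *
show(); print(totool([492.8,-37.3,68]))
E
```

```text
clock: 4.3
ee_pos: [494.2, -36.9, 69.7]
ee_rot: [0.842, -0.54, -0.002, 0.001]
contact_force: [-0.4, -0.2, 0.6]
finger_gap: 64.8
clock: 4.9
ee_pos: [495.5, -36.4, 71.2]
ee_rot: [0.841, -0.541, 0.0, -0.0]
contact_force: [-1.0, 0.7, -0.2]
finger_gap: 21.6
t 4.9 p [495.5 -36.4  71.2] x [ 0.416 -0.91   0.   ] z [ 0. -0. -1.] q [-0.167  0.423  1.892  0.     0.826  2.546] F [-1.   0.7 -0.2] T [ 0.162 -0.012  0.011] gap 21.6
[-0.00026355  0.00282126  0.00315463]
```

```bash
python3 -m jog '[[0,0.0025,0.002,0,0,0],[0,0,0,0,0,0],[0,0,0,0,0,0]]'
python3 - <<'E'
from h import *
show(); print(totool([492.8,-37.3,68]))
E
```

```text
clock: 5.2
ee_pos: [492.9, -37.5, 69.0]
ee_rot: [0.841, -0.541, -0.0, 0.0]
contact_force: [-1.8, -0.3, 4.2]
finger_gap: 12.8
t 5.2 p [492.9 -37.5  69. ] x [ 0.415 -0.91  -0.   ] z [-0. -0. -1.] q [-0.17   0.423  1.899 -0.     0.819  2.543] F [-1.8 -0.3  4.2] T [0.007 0.243 0.016] gap 12.8
[-2.33710536e-04 -8.79779370e-06  9.55422417e-04]
```

```bash
python3 -m jog '[[0.0005,0.009,0,0,0,-5.73],[0.0005,0.009,0,0,0,-5.73],[0.0005,0.009,0,0,0,-5.73],[0,0,0,0,0,0]]' - 20
cat >> h.py <<'E'
A=np.array([529.8,-118.7]); YAW=-0.05
def lev():
    show(); p,R,s=st(); v=p[:2]-A; a=np.arctan2(v[1],v[0])%6.2832; x=R.as_matrix()[:,0]
    print("r",np.hypot(*v).round(1),"q",round(a-YAW-np.pi+1.15,3),"tool off",round((a-np.pi-np.arctan2(x[1],x[0])),3))
E
python3 -c "
from h import *
lev()"
```

```text
clock: 5.6
ee_pos: [470.3, -52.4, 69.0]
ee_rot: [0.913, -0.408, -0.0, -0.0]
contact_force: [-2.6, -0.8, 2.9]
finger_gap: 12.5
t 5.6 p [470.3 -52.4  69. ] x [ 0.666 -0.746 -0.   ] z [ 0.  0. -1.] q [-0.21   0.392  1.952  0.     0.798  2.202] F [-2.6 -0.8  2.9] T [ 0.005  0.402 -0.058] gap 12.5
r 89.1 q 0.361 tool off 0.002
```

```bash
python3 -m jog '[[0.0005,0.009,0,0,0,-5.73],[0.0005,0.009,0,0,0,-5.73],[0.0005,0.009,0,0,0,-5.73],[0.0005,0.009,0,0,0,-5.73],[0.0005,0.009,0,0,0,-5.73],[0.0005,0.009,0,0,0,-5.73],[0.0005,0.009,0,0,0,-5.73],[0,0,0,0,0,0],[0,0,0,0,0,0]]'
python3 -c "
from h import *
lev(); print(totool([*(A+90*np.array([np.cos(np.pi+YAW),np.sin(np.pi+YAW)])),69]))"
```

```text
clock: 6.5
ee_pos: [441.5, -107.3, 68.9]
ee_rot: [0.997, -0.073, -0.0, 0.0]
contact_force: [-4.4, -4.9, 5.2]
finger_gap: 12.9
t 6.5 p [ 441.5 -107.3   68.9] x [ 0.989 -0.146 -0.001] z [-0.001 -0.001 -1.   ] q [-0.34   0.364  1.998 -0.002  0.78   1.378] F [-4.4 -4.9  5.2] T [-0.854  0.739  0.018] gap 12.9
r 89.0 q 1.071 tool off 0.018
[-5.79994760e-04  7.10271754e-03 -4.46783596e-05]
```

```bash
python3 -m jog '[[-0.0005,0.0071,0,0,0,-4.5],[0,0,0,0,0,0],[0,0,0,0,0,0]]'
python3 -c "
from h import *
lev()"
```

```text
clock: 6.8
ee_pos: [440.8, -113.8, 69.0]
ee_rot: [0.999, -0.034, 0.001, 0.0]
contact_force: [2.5, -0.3, 0.3]
finger_gap: 12.6
t 6.8 p [ 440.8 -113.8   69. ] x [ 0.998 -0.068  0.001] z [ 0.001 -0.001 -1.   ] q [-0.355  0.364  1.997 -0.     0.779  1.284] F [ 2.5 -0.3  0.3] T [ 0.005 -0.496  0.026] gap 12.6
r 89.2 q 1.146 tool off 0.014
```

```bash
python3 -m jog '[[0,0,0,0,0,0],[0,0,0,0,0,0],[0,0,0,0,0,0],[0,0,-0.03,0,0,0],[0,0,-0.05,0,0,0],[0,0,-0.05,0,0,0],[0,0,-0.05,0,0,0],[0,0,0,0,0,0]]' 0.3
cat > look.py <<'E'
from h import *
import sys
lev(); ps=campose("wrist"); im,d=read_camera("wrist"); cv2.imwrite("pics/%s.png"%sys.argv[1],im)
g=ps[2]
def rng(box): 
    u0,u1,v0,v1=box; v,u=np.mgrid[v0:v1,u0:u1]; u=u.ravel();v=v.ravel(); dd=d[v,u]; k=dd>0; return pix2world(ps,np.c_[u,v][k],depth=dd[k])
P=rng((0,560,0,420))
near=np.hypot(*(P[:,:2]-A).T)
q=P[(near<110)&(near>75)&(P[:,2]>97)&(P[:,2]<107)&(P[:,0]<A[0])]
if len(q):
    v=q.mean(0)[:2]-A; print("post",len(q),q.mean(0).round(1),np.hypot(*v).round(1),"q",(np.arctan2(v[1],v[0])%6.2832-YAW-np.pi+1.15).round(3))
q=P[(near<8)&(P[:,2]>122)&(P[:,2]<135)]; print("stud",len(q),np.median(q,0).round(1))
q=P[(near<25)&(P[:,2]>112)&(P[:,2]<122)]; print("nut top",len(q),np.median(q,0).round(1))
x=int(sys.argv[2]) if len(sys.argv)>2 else 0
E
python3 look.py w2
```

```text
clock: 7.6
ee_pos: [442.5, -114.7, 254.8]
ee_rot: [0.999, -0.032, 0.005, 0.002]
contact_force: [0.2, -0.7, -0.7]
finger_gap: 65.0
t 7.6 p [ 442.5 -114.7  254.8] x [ 0.998 -0.064  0.01 ] z [ 0.009 -0.004 -1.   ] q [-0.356  0.107  1.801 -0.     1.224  1.28 ] F [ 0.2 -0.7 -0.7] T [0.023 0.008 0.003] gap 65.0
r 87.4 q 1.154 tool off 0.019
post 105 [ 440.5 -113.3  101.1] 89.4 q 1.14
stud 72 [ 529.9 -118.7  124.3]
nut top 709 [ 529.8 -118.6  115.3]
```

View pics/w2.png

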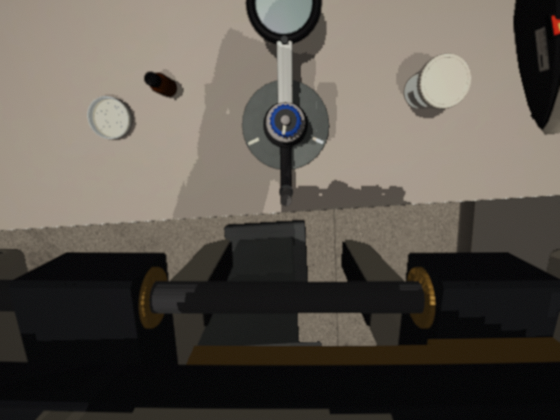

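Lever lies over the orange mark at column 287, midway between white marks (254,142) and (318,140); bottle, dish and cup unchanged. Measured q≈1.14–1.15. Now the nut.

```bash
python3 -m jog '[[0.03,0,0,0,0,-8],[0,0,0,0,0,-8],[0,0,0,0,0,-8],[0,0,0,0,0,-8],[0,0,0,0,0,-8],[0,0,0,0,0,-8],[0,0,0,0,0,-8],[0,0,0,0,0,-8],[0,0,0,0,0,-8],[0,0,0,0,0,-8]]'
python3 -m jog '[[0,0,0,0,0,-8],[0,0,0,0,0,-8],[0,0,0,0,0,-8],[0,0,0,0,0,-8],[0,0,0,0,0,-8],[0,0,0,0,0,0],[0,0,0,0,0,0]]'
python3 -c "
from h import *
show(); print(totool([529.8,-118.7,200]))"
```

```text
clock: 8.65
ee_pos: [469.3, -115.5, 247.1]
ee_rot: [0.785, 0.62, -0.001, -0.001]
contact_force: [0.0, -0.1, 0.6]
finger_gap: 65.2
clock: 9.35
ee_pos: [469.7, -115.6, 247.9]
ee_rot: [0.529, 0.848, -0.0, -0.001]
contact_force: [-0.2, -0.6, -0.5]
finger_gap: 65.1
t 9.35 p [ 469.7 -115.6  247.9] x [-0.44   0.898  0.001] z [-0.002  0.001 -1.   ] q [-0.338  0.172  1.742 -0.     1.229 -0.793] F [-0.2 -0.6 -0.5] T [-0.014 -0.149 -0.051] gap 65.1
[-0.02926122  0.05272895  0.0477483 ]
```

```bash
python3 -m jog '[[-0.015,0.0265,0.01,0,0,0],[-0.014,0.026,0.01,0,0,0],[0,0,0.027,0,0,0],[0,0,0,0,0,0],[0,0,0,0,0,0],[0,0,0,0,0,0]]'
python3 -c "
from h import *
show(); print(totool([529.8,-118.7,93]))"; python3 look.py w3
```

```text
clock: 9.95
ee_pos: [530.2, -118.6, 203.1]
ee_rot: [0.528, 0.849, 0.0, 0.001]
contact_force: [0.5, 0.1, 1.2]
finger_gap: 65.1
t 9.95 p [ 530.2 -118.6  203.1] x [-0.443  0.897 -0.001] z [ 0.001 -0.    -1.   ] q [-0.306  0.325  1.656 -0.     1.159 -0.764] F [0.5 0.1 1.2] T [-0.008 -0.152 -0.008] gap 65.1
[ 0.00020419 -0.00044086  0.1100845 ]
t 9.95 p [ 530.2 -118.6  203.1] x [-0.443  0.897 -0.001] z [ 0.001 -0.    -1.   ] q [-0.306  0.325  1.656 -0.     1.159 -0.764] F [0.5 0.1 1.2] T [-0.008 -0.152 -0.008] gap 65.1
r 0.4 q -1.773 tool off -5.003
post 164 [ 440.6 -113.4  101. ] 89.3 q 1.141
stud 88 [ 530.1 -118.7  124.2]
nut top 801 [ 529.3 -117.2  115.4]
```

View pics/w3.png

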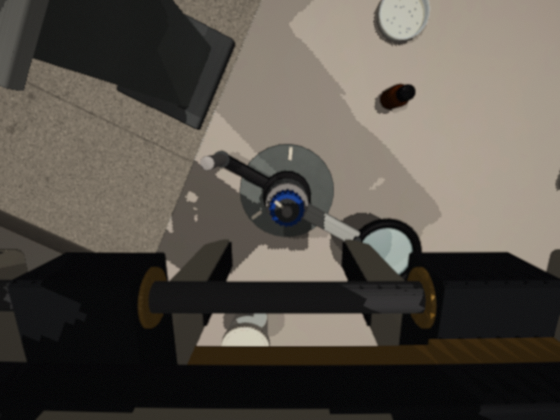

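The nut at (288,208) is centred between the fingers; the stud position holds from this different viewpoint. Descend in steps.

```bash
python3 -m jog '[[0,0,0.04,0,0,0],[0,0,0.04,0,0,0],[0,0,0.018,0,0,0],[0,0,0,0,0,0],[0,0,0,0,0,0]]'
python3 -c "
from h import *
show(); print(totool([530,-118.7,93.5]))"
```

```text
clock: 10.5
ee_pos: [530.7, -118.8, 105.3]
ee_rot: [0.528, 0.85, 0.0, 0.001]
contact_force: [0.1, 0.3, -0.1]
finger_gap: 65.0
t 10.5 p [ 530.7 -118.8  105.3] x [-0.443  0.896 -0.001] z [ 0.002 -0.    -1.   ] q [-0.306  0.444  1.749  0.     0.947 -0.765] F [ 0.1  0.3 -0.1] T [-0.055 -0.099  0.044] gap 65.0
[ 0.00035849 -0.00058709  0.0118005 ]
```

Close with a light grip first, to see the gap and the centring.

```bash
python3 -m jog '[[0.0004,-0.0006,0.006,0,0,0],[0,0,0.0058,0,0,0],[0,0,0,0,0,0]]'
python3 -c "
from h import *
show()"
python3 -m jog '[[0,0,0,0,0,0],[0,0,0,0,0,0],[0,0,0,0,0,0],[0,0,0,0,0,0],[0,0,0,0,0,0]]' 1 10
python3 -c "
from h import *
show()"
```

```text
clock: 10.8
ee_pos: [529.1, -118.4, 91.9]
ee_rot: [0.527, 0.85, -0.0, -0.0]
contact_force: [-0.5, 0.5, 0.0]
finger_gap: 64.9
t 10.8 p [ 529.1 -118.4   91.9] x [-0.444  0.896  0.   ] z [-0.  0. -1.] q [-0.306  0.461  1.761  0.     0.919 -0.766] F [-0.5  0.5  0. ] T [-0.063 -0.115 -0.007] gap 64.9
clock: 11.3
ee_pos: [529.3, -118.4, 92.2]
ee_rot: [0.527, 0.85, 0.0, 0.0]
contact_force: [0.2, -0.3, -0.2]
finger_gap: 29.6
t 11.3 p [ 529.3 -118.4   92.2] x [-0.444  0.896 -0.   ] z [ 0. -0. -1.] q [-0.306  0.461  1.761  0.     0.92  -0.766] F [ 0.2 -0.3 -0.2] T [-0.051 -0.091  0.007] gap 29.6
```

```bash
python3 -m jog '[[0,0,0,0,0,0],[0,0,0,0,0,0],[0,0,0,0,0,0]]' 1 50
python3 -c "
from h import *
show()"
```

```text
clock: 11.6
ee_pos: [529.9, -118.2, 92.2]
ee_rot: [0.528, 0.85, 0.001, 0.0]
contact_force: [2.2, 1.7, -1.7]
finger_gap: 7.7
t 11.6 p [ 529.9 -118.2   92.2] x [-0.443  0.896 -0.   ] z [ 0.001  0.    -1.   ] q [-3.06e-01  4.61e-01  1.76e+00  1.00e-03  9.19e-01 -7.66e-01] F [ 2.2  1.7 -1.7] T [ 0.249 -0.552  0.016] gap 7.7
```

```bash
python3 - <<'E'
from h import *
for c,b in [("side",(120,260,260,400)),("scene",(150,240,300,420))]:
    im,d=read_camera(c); cv2.imwrite("pics/%s3.png"%c,cv2.resize(im[b[0]:b[1],b[2]:b[3]],None,fx=5,fy=4.2 if c=="side" else 5,interpolation=cv2.INTER_CUBIC))
im,d=read_camera("wrist"); cv2.imwrite("pics/w4.png",im)
show()
E
```

```text
t 11.75 p [ 529.8 -118.2   92.2] x [-0.444  0.896 -0.   ] z [ 0.001  0.    -1.   ] q [-3.06e-01  4.61e-01  1.76e+00  1.00e-03  9.19e-01 -7.66e-01] F [ 3.4  3.1 -1.8] T [ 0.5   -0.944  0.031] gap 7.2
```

View pics/side3.png

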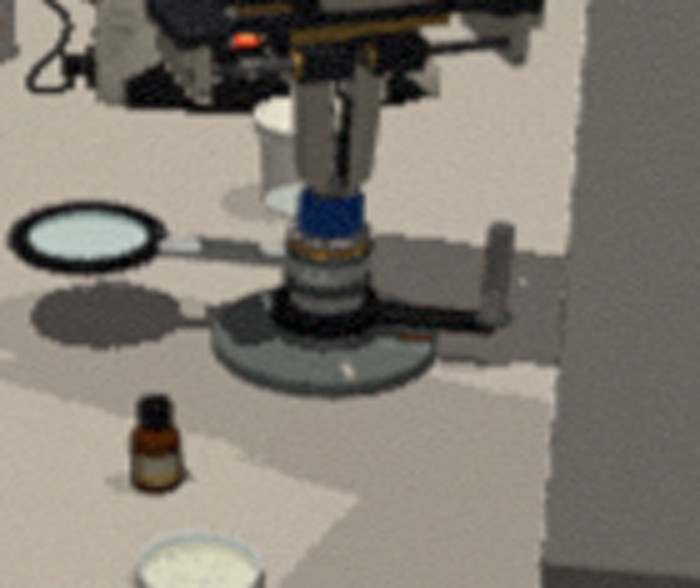

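View pics/w4.png

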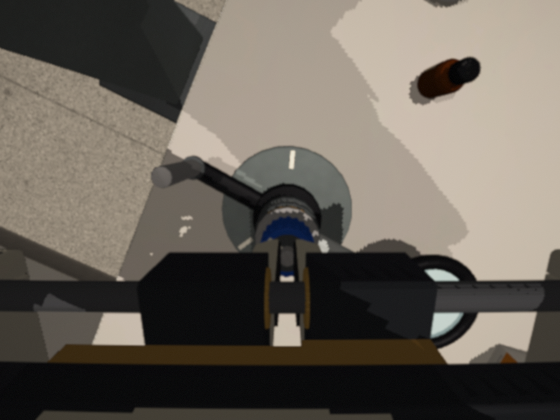

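The side view shows the fingertips at the nut's top edge (~(335,190) in the crop), closed on the stud rather than around the nut. Let me measure the tip height.

```bash
python3 - <<'E'
from h import *
print(arm.pinch_z,[a for a in dir(arm) if a[0]!='_'])
for c in ["side","scene"]:
    ps=campose(c); im,d=read_camera(c); v,u=np.mgrid[100:260,250:400]; u=u.ravel();v=v.ravel();k=d[v,u]>0
    u=u[k];v=v[k];P=pix2world(ps,np.c_[u,v],depth=d[v,u]); n=np.hypot(*(P[:,:2]-A).T)<35
    for z in range(74,170,5):
        m=n&(abs(P[:,2]-z)<2.5); 
        if m.sum(): print(c,z,m.sum(),P[m].min(0).round(0)[:2],P[m].max(0).round(0)[:2],im[v[m],u[m]].mean(0).round(0))
show()
E
```

```text
18.8 ['PlanningError', 'observe', 'pinch_z']
side 74 17 [ 510. -109.] [549. -94.] [65. 68. 68.]
side 79 54 [ 508. -122.] [553. -92.] [43. 56. 65.]
side 84 9 [ 518. -107.] [550. -94.] [40. 62. 77.]
side 89 56 [ 510. -124.] [553. -95.] [73. 78. 82.]
side 94 22 [ 514. -121.] [ 548. -100.] [67. 43. 32.]
side 99 23 [ 514. -120.] [ 548. -101.] [71. 40. 21.]
side 104 22 [ 515. -120.] [ 549. -100.] [74. 42. 23.]
side 109 24 [ 514. -122.] [549. -97.] [77. 46. 28.]
side 114 48 [ 516. -128.] [547. -98.] [65. 39. 26.]
side 119 12 [ 520. -117.] [ 540. -105.] [54. 48. 47.]
side 124 19 [ 515. -120.] [ 537. -101.] [60. 65. 69.]
side 129 23 [ 513. -122.] [ 550. -100.] [62. 69. 73.]
side 134 25 [ 513. -125.] [549. -99.] [65. 73. 77.]
side 139 24 [ 511. -123.] [ 546. -102.] [63. 70. 74.]
side 144 29 [ 511. -124.] [ 550. -100.] [63. 70. 74.]
side 149 27 [ 511. -123.] [ 549. -100.] [61. 69. 73.]
side 154 25 [ 512. -126.] [ 550. -100.] [61. 69. 72.]
side 159 31 [ 510. -126.] [550. -99.] [67. 75. 79.]
side 164 28 [ 510. -127.] [ 550. -101.] [73. 81. 86.]
side 169 30 [ 509. -122.] [550. -99.] [66. 73. 77.]

[... 620 characters left out ...]
-124.] [ 537. -102.] [ 88.  98. 108.]
scene 134 21 [ 511. -133.] [ 541. -103.] [ 93. 104. 114.]
scene 139 24 [ 508. -132.] [ 541. -102.] [ 88.  99. 108.]
scene 144 21 [ 507. -130.] [ 538. -102.] [ 89. 100. 109.]
scene 149 25 [ 509. -129.] [ 542. -102.] [ 91. 102. 112.]
scene 154 25 [ 508. -136.] [ 538. -100.] [ 90. 101. 111.]
scene 159 25 [ 507. -132.] [ 540. -100.] [ 91. 102. 112.]
scene 164 22 [ 507. -129.] [ 540. -102.] [ 87.  98. 108.]
scene 169 28 [ 506. -130.] [ 539. -101.] [ 86.  97. 107.]
t 11.85 p [ 529.8 -118.2   92.2] x [-0.444  0.896 -0.   ] z [ 0.001  0.    -1.   ] q [-3.06e-01  4.61e-01  1.76e+00  1.00e-03  9.19e-01 -7.66e-01] F [ 5.   2.8 -2.3] T [ 0.542 -0.94   0.013] gap 6.8
```

View pics/scene3.png

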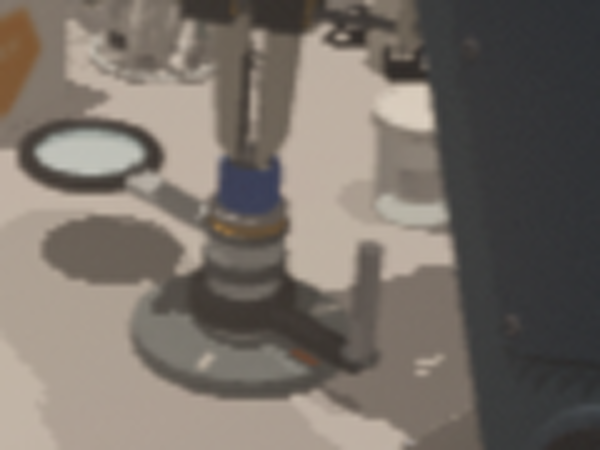

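The tips sit at about z=117 with the TCP reported at 92, so they are about 24 mm higher than the frame suggests. I open, lower further while watching force, and check in the side picture before closing.

```bash
python3 -m jog '[[0,0,0,0,0,0],[0,0,0,0,0,0],[0,0,0,0,0,0],[0,0,0,0,0,0]]' 0.45 20
cat > tip.py <<'E'
from h import *
import sys
c="side"; ps=campose(c); im,d=read_camera(c)
cv2.imwrite("pics/%s.png"%sys.argv[1],cv2.resize(im[100:250,260:400],None,fx=5,fy=4,interpolation=cv2.INTER_CUBIC))
show()
E
python3 tip.py s5
```

```text
clock: 12.25
ee_pos: [529.1, -118.5, 92.1]
ee_rot: [0.527, 0.85, -0.0, -0.0]
contact_force: [-1.2, -0.4, -0.6]
finger_gap: 35.1
t 12.3 p [ 529.1 -118.5   92.1] x [-0.444  0.896  0.   ] z [-0. -0. -1.] q [-0.306  0.461  1.761 -0.     0.92  -0.766] F [ 0.2 -0.9  0.6] T [-0.011 -0.14  -0.025] gap 38.9
```

View pics/s5.png

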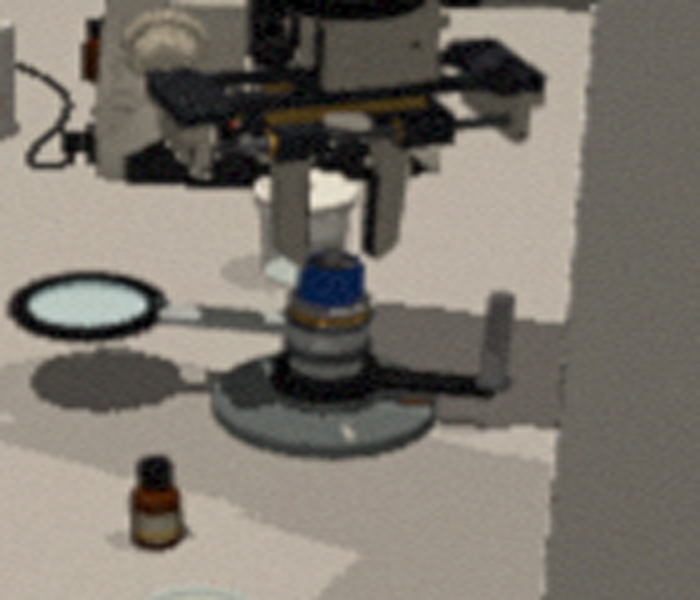

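```bash
python3 -m jog '[[0,0,0,0,0,0],[0,0,0,0,0,0],[0.0003,-0.0006,0.005,0,0,0],[0,0,0.005,0,0,0],[0,0,0,0,0,0]]' 0.4 20
python3 -c "
from h import *
show()"
python3 -m jog '[[0,0,0.005,0,0,0],[0,0,0.004,0,0,0],[0,0,0,0,0,0],[0,0,0,0,0,0]]'
python3 tip.py s6
```

```text
clock: 12.8
ee_pos: [528.1, -118.2, 81.2]
ee_rot: [0.527, 0.85, -0.0, -0.001]
contact_force: [0.3, -0.5, -0.1]
finger_gap: 55.6
t 12.8 p [ 528.1 -118.2   81.2] x [-0.444  0.896  0.001] z [-0.001  0.    -1.   ] q [-0.306  0.476  1.77  -0.     0.897 -0.766] F [ 0.3 -0.5 -0.1] T [-0.023 -0.148  0.014] gap 55.6
clock: 13.2
ee_pos: [528.6, -118.4, 73.0]
ee_rot: [0.527, 0.85, -0.0, -0.0]
contact_force: [-0.2, 0.2, -0.1]
finger_gap: 56.1
t 13.25 p [ 528.7 -118.4   73.1] x [-0.444  0.896  0.   ] z [-0. -0. -1.] q [-0.306  0.488  1.774 -0.     0.879 -0.766] F [-0.5  0.5  0.3] T [ 0.016 -0.123  0.031] gap 55.8
```

View pics/s6.png

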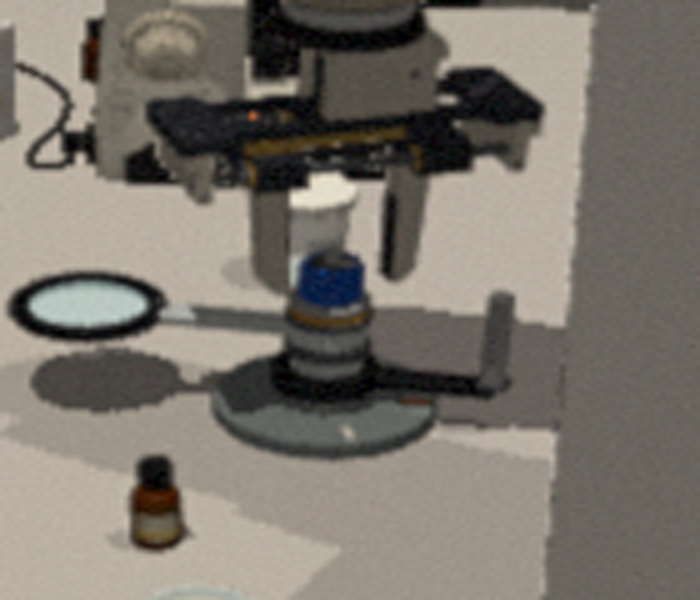

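```bash
python3 - <<'E'
from h import *
ps=campose("side"); im,d=read_camera("side")
for u in (313,314,315,339,340,341):
    v=np.arange(150,176); P=pix2world(ps,np.c_[np.full(26,u),v],depth=d[v,u]); k=np.hypot(*(P[:,:2]-A).T)<45; print(u,P[k][-1].round(0), d[v,u][k][-1])
print(totool([530,-118.7,73])); show()
E
```

```text
313 [561. -88. 110.] 1195.684
314 [559. -93. 104.] 1202.7864
315 [556. -94. 104.] 1202.8157
339 [ 497. -124.  102.] 1218.3109
340 [ 494. -125.  105.] 1217.9948
341 [ 492. -128.  106.] 1219.043
[-0.0007844   0.00099684  0.00026004]
t 13.3 p [ 528.8 -118.4   73.3] x [-0.444  0.896 -0.   ] z [ 0. -0. -1.] q [-0.306  0.488  1.774  0.     0.879 -0.766] F [-0.9 -0.6  0.9] T [-0.032 -0.133 -0.05 ] gap 55.5
```

```bash
python3 -m jog '[[-0.0008,0.001,0.005,0,0,0],[0,0,0,0,0,0],[0,0,0,0,0,0],[0,0,0,0,0,0],[0,0,0,0,0,0],[0,0,0,0,0,0]]' 1 15
python3 -c "
from h import *
show()"
```

```text
clock: 13.9
ee_pos: [530.0, -118.6, 68.1]
ee_rot: [0.527, 0.85, 0.0, 0.0]
contact_force: [2.8, 2.0, -1.5]
finger_gap: 33.4
t 13.9 p [ 530.  -118.6   68.1] x [-0.444  0.896 -0.   ] z [ 0.  0. -1.] q [-0.306  0.498  1.774  0.     0.87  -0.766] F [ 2.8  2.  -1.5] T [ 0.222 -0.418 -0.011] gap 33.4
```

```bash
python3 -m jog '[[0,0,0,0,0,0],[0,0,0,0,0,0],[0,0,0,0,0,0],[0,0,0,0,0,0]]' 1 50
python3 -c "
from h import *
for i in range(1): show()"
python3 tip.py s7
```

```text
clock: 14.3
ee_pos: [530.0, -118.6, 68.1]
ee_rot: [0.527, 0.85, 0.0, 0.0]
contact_force: [3.1, 1.4, -2.7]
finger_gap: 32.6
t 14.3 p [ 530.  -118.6   68.1] x [-0.444  0.896 -0.   ] z [ 0.  0. -1.] q [-0.306  0.498  1.774  0.     0.87  -0.766] F [ 3.1  1.4 -2.7] T [ 0.294 -0.638 -0.029] gap 32.6
t 14.35 p [ 530.  -118.6   68.1] x [-0.444  0.896 -0.   ] z [ 0.  0. -1.] q [-0.306  0.498  1.774  0.     0.87  -0.766] F [ 1.6  2.1 -1.4] T [ 0.302 -0.593 -0.01 ] gap 32.6
```

View pics/s7.png

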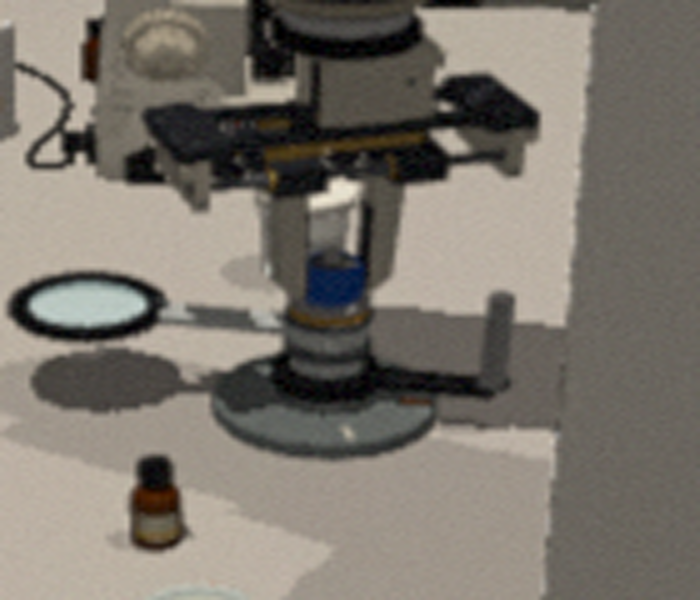

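The fingers now hold the nut body (~(335,280)), tips just above the flange. Turn clockwise in small steps and read the torque.

```bash
cat > tq.py <<'E'
from h import *
p,R,s=st(); x=R.as_matrix()[:,0]
print("t",round(s["clock"],2),"ax",round(np.degrees(np.arctan2(x[1],x[0])),2),"z",p[2].round(2),"F",np.round(s["contact_force"],1),"T",np.round(s["ft_torque"],3),"tau6",round(s["tau"][5],3),"q6",round(s["q"][5],3),"gap",round(s["finger_gap"],1))
E
python3 tq.py
python3 -m jog '[[0,0,0.0002,0,0,4],[0,0,0.0002,0,0,4]]' >/dev/null; python3 tq.py
python3 -m jog '[[0,0,0.0002,0,0,4],[0,0,0.0002,0,0,4]]'>/dev/null; python3 tq.py
python3 -m jog '[[0,0,0.0001,0,0,0]]'>/dev/null; python3 tq.py
python3 -m jog '[[0,0,0,0,0,0]]'>/dev/null; python3 tq.py
```

```text
t 14.35 ax 116.34 z 68.12 F [ 1.6  2.1 -1.4] T [ 0.302 -0.593 -0.01 ] tau6 0.001 q6 -0.766 gap 32.6
t 14.55 ax 108.21 z 67.79 F [ 3.4  2.  -2. ] T [ 0.385 -0.612  0.255] tau6 -0.976 q6 -0.624 gap 32.9
t 14.75 ax 100.21 z 67.44 F [ 3.6  1.7 -2.3] T [ 0.36 -0.62  0.28] tau6 -0.893 q6 -0.484 gap 32.8
t 14.85 ax 100.29 z 67.39 F [2.2 3.4 0.2] T [ 0.391 -0.609 -0.113] tau6 0.913 q6 -0.486 gap 32.7
t 14.95 ax 100.43 z 67.38 F [2.5 2.6 0.5] T [ 0.43  -0.647 -0.202] tau6 -0.068 q6 -0.488 gap 32.7
```

```bash
for i in 1; do
python3 -m jog '[[0,0,0.0002,0,0,4],[0,0,0.0002,0,0,4]]'>/dev/null; python3 tq.py
python3 -m jog '[[0,0,0.0002,0,0,4],[0,0,0.0001,0,0,4]]'>/dev/null; python3 tq.py; done
```

```text
t 15.15 ax 92.32 z 67.07 F [3.7 3.4 0.1] T [ 0.499 -0.699  0.248] tau6 -0.98 q6 -0.346 gap 32.9
t 15.35 ax 84.31 z 66.74 F [ 4.2  3.3 -0.3] T [ 0.488 -0.709  0.252] tau6 -0.895 q6 -0.207 gap 32.4
```

```bash
python3 -m jog '[[0,0,0.0002,0,0,4],[0,0,0.0001,0,0,4]]'>/dev/null; python3 tq.py
python3 -m jog '[[0,0,0.0002,0,0,4]]'>/dev/null; python3 tq.py
python3 -m jog '[[0,0,0.0002,0,0,4]]'>/dev/null; python3 tq.py
```

```text
t 15.55 ax 76.31 z 66.44 F [ 4.2  3.2 -0.9] T [ 0.507 -0.791  0.272] tau6 -0.894 q6 -0.067 gap 32.6
t 15.65 ax 72.31 z 66.19 F [ 3.5  2.5 -0.6] T [ 0.451 -0.821  0.268] tau6 -0.896 q6 0.003 gap 32.6
t 15.75 ax 68.31 z 66.06 F [5.  2.3 0.2] T [ 0.476 -0.788  0.272] tau6 -0.896 q6 0.073 gap 32.7
```

```bash
python3 -m jog '[[0,0,0.0002,0,0,4]]'>/dev/null; python3 tq.py
python3 -m jog '[[0,0,0.0002,0,0,4]]'>/dev/null; python3 tq.py
```

```text
t 15.85 ax 64.31 z 65.89 F [4.4 2.8 0.2] T [ 0.44  -0.726  0.228] tau6 -0.897 q6 0.142 gap 32.5
t 15.95 ax 60.31 z 65.72 F [4.9 2.  0.1] T [ 0.493 -0.823  0.241] tau6 -0.897 q6 0.212 gap 33.2
```

```bash
python3 -m jog '[[0,0,0.0002,0,0,4],[0,0,0.0001,0,0,4]]'>/dev/null; python3 tq.py
python3 -m jog '[[0,0,0.0002,0,0,4]]'>/dev/null; python3 tq.py
```

```text
t 16.15 ax 52.31 z 65.43 F [ 4.1  1.4 -2.1] T [ 0.399 -0.775  0.273] tau6 -0.895 q6 0.352 gap 32.7
t 16.25 ax 48.31 z 65.22 F [ 3.9  1.7 -0.6] T [ 0.399 -0.786  0.214] tau6 -0.897 q6 0.422 gap 32.3
```

```bash
python3 -m jog '[[0,0,0.0002,0,0,4]]'>/dev/null; python3 tq.py
python3 -m jog '[[0,0,0.0001,0,0,4]]'>/dev/null; python3 tq.py
```

```text
t 16.35 ax 44.31 z 65.05 F [4.8 1.9 1. ] T [ 0.413 -0.768  0.297] tau6 -0.898 q6 0.491 gap 32.7
t 16.45 ax 40.31 z 64.9 F [ 5.5  2.4 -1.4] T [ 0.342 -0.886  0.226] tau6 -0.894 q6 0.561 gap 33.2
```

```bash
python3 -m jog '[[0,0,0.0002,0,0,4],[0,0,0.0001,0,0,4]]'>/dev/null; python3 tq.py
python3 -m jog '[[0,0,0.0002,0,0,4]]'>/dev/null; python3 tq.py
```

```text
t 16.65 ax 32.31 z 64.6 F [ 4.7  1.3 -2.1] T [ 0.299 -0.904  0.229] tau6 -0.892 q6 0.701 gap 32.7
t 16.75 ax 28.31 z 64.41 F [ 4.5  1.1 -1. ] T [ 0.293 -0.836  0.234] tau6 -0.896 q6 0.771 gap 32.3
```

```bash
python3 -m jog '[[0,0,0.0002,0,0,4]]'>/dev/null; python3 tq.py
python3 -m jog '[[0,0,0.0001,0,0,4]]'>/dev/null; python3 tq.py
```

```text
t 16.85 ax 24.31 z 64.21 F [ 5.3  1.4 -2.2] T [ 0.346 -0.908  0.213] tau6 -0.896 q6 0.841 gap 32.9
t 16.95 ax 20.31 z 64.12 F [ 5.7  1.7 -1.3] T [ 0.315 -0.964  0.234] tau6 -0.894 q6 0.91 gap 32.4
```

```bash
python3 -m jog '[[0,0,0.0002,0,0,4],[0,0,0.0001,0,0,4]]'>/dev/null; python3 tq.py
python3 -m jog '[[0,0,0.0002,0,0,4]]'>/dev/null; python3 tq.py
```

```text
t 17.15 ax 12.31 z 63.78 F [ 5.7  1.2 -2.3] T [ 0.29  -0.974  0.237] tau6 -0.892 q6 1.05 gap 32.4
t 17.25 ax 8.31 z 63.59 F [ 5.6  0.9 -2.1] T [ 0.249 -0.958  0.254] tau6 -0.895 q6 1.12 gap 32.9
```

```bash
python3 -m jog '[[0,0,0.0002,0,0,4]]'>/dev/null; python3 tq.py
python3 -m jog '[[0,0,0.0001,0,0,4]]'>/dev/null; python3 tq.py; python3 tip.py s8
```

```text
t 17.35 ax 4.31 z 63.44 F [ 5.2  0.6 -1.1] T [ 0.164 -0.939  0.263] tau6 -0.896 q6 1.19 gap 32.8
t 17.45 ax 0.31 z 63.29 F [ 5.6  0.9 -1.8] T [ 0.2   -0.968  0.175] tau6 -0.893 q6 1.259 gap 32.8
t 17.5 p [ 530.6 -119.    63.2] x [1.    0.001 0.002] z [ 0.002 -0.001 -1.   ] q [-0.306  0.506  1.776 -0.     0.858  1.264] F [ 5.5  0.7 -2.1] T [ 0.219 -0.97   0.114] gap 33.0
```

```bash
python3 - <<'E'
from h import *
im,d=read_camera("wrist"); cv2.imwrite("pics/w8.png",cv2.resize(im[150:300,200:380],None,fx=4,fy=4))
E
```

```text
(no output)
```

View pics/w8.png

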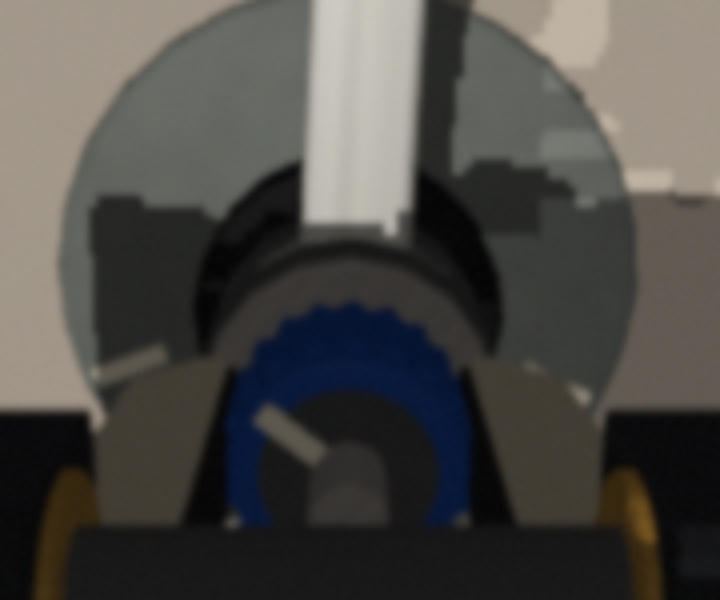

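The white line on the nut, which pointed toward the robot before, now points up-left at about 55°. That matches the ~116° turned, so the grip is not slipping. Continue.

```bash
python3 -m jog '[[0,0,0.0002,0,0,4]]'>/dev/null; python3 tq.py
python3 -m jog '[[0,0,0.0002,0,0,4]]'>/dev/null; python3 tq.py
```

```text
t 17.65 ax -3.56 z 63.1 F [ 4.6  0.3 -1.9] T [ 0.093 -0.906  0.286] tau6 -1.685 q6 1.327 gap 32.7
t 17.75 ax -7.68 z 62.93 F [ 4.7 -0.2 -0.2] T [ 0.18  -0.916  0.256] tau6 -0.952 q6 1.399 gap 32.7
```

```bash
python3 -m jog '[[0,0,0.0002,0,0,4]]'>/dev/null; python3 tq.py
python3 -m jog '[[0,0,0.0001,0,0,4]]'>/dev/null; python3 tq.py
```

```text
t 17.85 ax -11.68 z 62.91 F [3.6 0.7 3.1] T [ 0.18  -0.701  0.374] tau6 -0.801 q6 1.469 gap 32.9
t 17.95 ax -15.67 z 62.89 F [ 3.5 -0.3  2.2] T [ 0.15  -0.699  0.369] tau6 -0.733 q6 1.538 gap 32.5
```

Contact: torque and joint-6 effort both begin to climb. Excess is about 0.14 Nm, so a few more degrees.

```bash
python3 -m jog '[[0,0,0,0,0,4]]'>/dev/null; python3 tq.py
```

```text
t 18.05 ax -19.66 z 62.9 F [ 4.4 -0.3  2.2] T [ 0.123 -0.714  0.451] tau6 -0.682 q6 1.608 gap 32.8
```

```bash
python3 -m jog '[[0,0,0,0,0,3]]'>/dev/null; python3 tq.py
```

```text
t 18.15 ax -22.65 z 62.9 F [ 3.1 -1.1  2.1] T [ 0.094 -0.731  0.551] tau6 -0.124 q6 1.66 gap 32.5
```

About 0.25–0.30 Nm over the drag: firm and within range. Release and rise.

```bash
python3 -m jog '[[0,0,0,0,0,0],[0,0,0,0,0,0],[0,0,0,0,0,0],[0,0,0,0,0,0]]' 0.3 20
python3 tq.py
python3 -m jog '[[0,0,-0.02,0,0,0],[0,0,-0.04,0,0,0],[0,0,-0.04,0,0,0],[0,0,-0.04,0,0,0],[0,0,-0.03,0,0,0],[0,0,0,0,0,0],[0,0,0,0,0,0]]'
python3 look.py w9
```

```text
clock: 18.55
ee_pos: [529.6, -118.7, 62.2]
ee_rot: [0.981, -0.196, -0.0, -0.0]
contact_force: [-0.0, 0.1, 0.7]
finger_gap: 60.2
t 18.55 ax -22.6 z 62.17 F [-0.   0.1  0.7] T [-0.017 -0.043 -0.022] tau6 -0.024 q6 1.659 gap 60.2
clock: 19.25
ee_pos: [529.8, -118.7, 232.2]
ee_rot: [0.981, -0.196, 0.0, 0.0]
contact_force: [-0.0, 0.2, -0.6]
finger_gap: 64.9
t 19.25 p [ 529.8 -118.7  232.2] x [ 0.923 -0.385  0.   ] z [ 0. -0. -1.] q [-0.306  0.298  1.62  -0.     1.224  1.66 ] F [-0.   0.2 -0.6] T [0.076 0.019 0.025] gap 64.9
r 0.0 q 0.589 tool off -0.216
post 111 [ 441.  -113.3  100.7] 89.0 q 1.139
stud 71 [ 530.4 -118.7  124.6]
nut top 25 [ 534.4 -118.8  114.2]
```

View pics/w9.png

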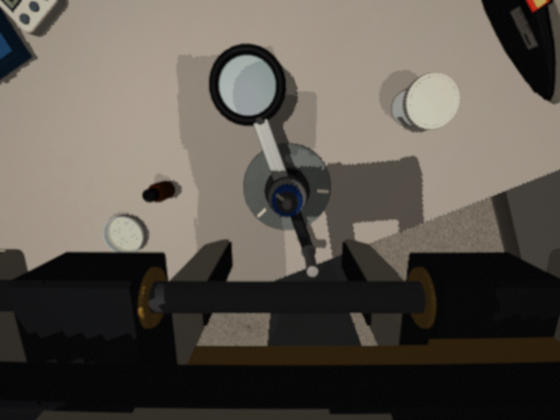

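Post still at halfway (312,271). Bystanders unmoved. Go back to the post, gripping deeper this time.

```bash
python3 -m jog '[[0,0,0,0,0,-8],[0,0,0,0,0,-8],[0,0,0,0,0,-3.5],[-0.03,0,0,0,0,0],[-0.03,0,0,0,0,0],[-0.028,0,0,0,0,0],[0,0,0,0,0,0],[0,0,0,0,0,0]]'
python3 -c "
from h import *
lev(); print(totool([440.8,-113.6,140]))"
```

```text
clock: 20.1
ee_pos: [441.8, -113.8, 231.6]
ee_rot: [1.0, -0.028, -0.0, -0.0]
contact_force: [0.6, 0.1, 0.1]
finger_gap: 64.9
t 20.1 p [ 441.8 -113.8  231.6] x [ 0.998 -0.055 -0.001] z [-0.001  0.    -1.   ] q [-0.354  0.134  1.829  0.     1.18   1.272] F [0.6 0.1 0.1] T [ 0.053 -0.005 -0.032] gap 64.9
r 88.1 q 1.144 tool off -0.0
[-0.0009509  -0.00011865  0.09162776]
```

```bash
python3 -m jog '[[-0.001,0,0.045,0,0,0],[0,0,0.045,0,0,0],[0,0,0.045,0,0,0],[0,0,0.03,0,0,0],[0,0,0.013,0,0,0],[0,0,0,0,0,0],[0,0,0,0,0,0]]'
python3 -c "
from h import *
lev()"
python3 -m jog '[[0,0,0,0,0,0],[0,0,0,0,0,0],[0,0,0,0,0,0],[0,0,0,0,0,0],[0,0,0,0,0,0],[0,0,0,0,0,0],[0,0,0,0,0,0],[0,0,0,0,0,0]]' 1 25
python3 tip.py s9; python3 -c "
from h import *
lev()"
```

```text
clock: 20.8
ee_pos: [441.6, -113.8, 54.2]
ee_rot: [1.0, -0.027, -0.0, -0.0]
contact_force: [-0.4, 0.2, 0.0]
finger_gap: 65.5
t 20.8 p [ 441.6 -113.8   54.2] x [ 0.998 -0.055 -0.   ] z [-0.  0. -1.] q [-0.354  0.393  2.003  0.     0.746  1.271] F [-0.4  0.2  0. ] T [-0.003  0.031 -0.044] gap 65.5
r 88.4 q 1.145 tool off -0.0
clock: 21.6
ee_pos: [441.0, -113.9, 54.3]
ee_rot: [1.0, -0.028, 0.0, 0.0]
contact_force: [-0.9, -0.5, 0.7]
finger_gap: 13.5
t 21.65 p [ 441.  -113.9   54.3] x [ 0.998 -0.055  0.   ] z [ 0. -0. -1.] q [-0.355  0.392  2.005 -0.     0.745  1.271] F [-0.3 -0.4  1.2] T [-0.14   0.092  0.012] gap 13.1
t 21.65 p [ 441.  -113.9   54.3] x [ 0.998 -0.055  0.   ] z [ 0. -0. -1.] q [-0.355  0.392  2.005 -0.     0.745  1.271] F [-0.3 -0.4  1.2] T [-0.14   0.092  0.012] gap 13.1
r 88.9 q 1.146 tool off 0.001
```

View pics/s9.png

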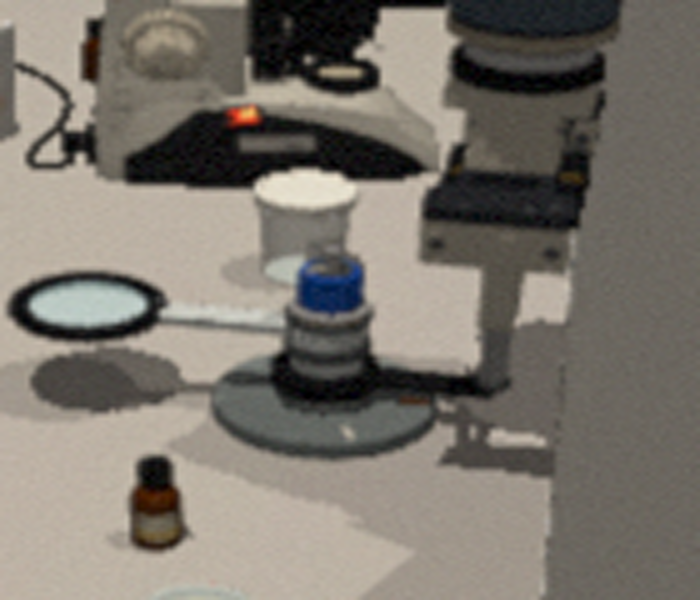

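Post pinched firmly at (500,350). Swing on toward closed.

```bash
python3 -m jog '[[0.0004,0.009,0,0,0,-5.73],[0.0004,0.009,0,0,0,-5.73],[0.0004,0.009,0,0,0,-5.73],[0.0004,0.009,0,0,0,-5.73]]' - 30
python3 -c "
from h import *
lev()"
python3 -m jog '[[0.0004,0.009,0,0,0,-5.73],[0.0004,0.009,0,0,0,-5.73],[0.0004,0.009,0,0,0,-5.73],[0.0004,0.009,0,0,0,-5.73]]'
python3 -c "
from h import *
lev()"
```

```text
clock: 22.05
ee_pos: [445.8, -148.6, 54.3]
ee_rot: [0.985, 0.173, -0.0, -0.001]
contact_force: [2.0, 8.5, 1.9]
finger_gap: 13.1
t 22.05 p [ 445.8 -148.6   54.3] x [ 0.94   0.341 -0.   ] z [-0.001  0.002 -1.   ] q [-0.422  0.414  1.968  0.002  0.761  0.799] F [2.  8.5 1.9] T [ 1.498 -0.316 -0.114] gap 13.1
r 89.2 q 1.542 tool off -0.006
clock: 22.45
ee_pos: [463.8, -179.1, 54.2]
ee_rot: [0.931, 0.366, -0.0, -0.001]
contact_force: [-1.9, 9.8, 6.0]
finger_gap: 13.3
t 22.45 p [ 463.8 -179.1   54.2] x [0.733 0.681 0.   ] z [-0.002  0.002 -1.   ] q [-0.463  0.454  1.898  0.002  0.792  0.358] F [-1.9  9.8  6. ] T [ 1.584  0.148 -0.087] gap 13.3
r 89.5 q 1.941 tool off -0.008
```

Tangential resistance is ~8–9 N, as expected for a well-set joint. Continue to the stop.

```bash
python3 -m jog '[[0.0004,0.009,0,0,0,-5.73],[0.0004,0.009,0,0,0,-5.73],[0.0002,0.0055,0,0,0,-3.5]]'
python3 -c "
from h import *
lev()"
python3 -m jog '[[0,0.003,0,0,0,-2]]'
python3 -c "
from h import *
lev()"
```

```text
clock: 22.75
ee_pos: [481.6, -194.2, 54.2]
ee_rot: [0.875, 0.484, -0.001, -0.002]
contact_force: [-5.7, 7.2, 9.2]
finger_gap: 13.4
t 22.75 p [ 481.6 -194.2   54.2] x [0.532 0.847 0.001] z [-0.003  0.002 -1.   ] q [-4.730e-01  4.860e-01  1.841e+00  1.000e-03  8.180e-01  8.700e-02] F [-5.7  7.2  9.2] T [ 1.19   0.862 -0.124] gap 13.4
r 89.6 q 2.202 tool off -0.007
clock: 22.85
ee_pos: [484.0, -195.7, 54.2]
ee_rot: [0.867, 0.498, -0.001, -0.002]
contact_force: [-5.1, 7.5, 8.0]
finger_gap: 13.3
t 22.85 p [ 484.  -195.7   54.2] x [0.504 0.864 0.001] z [-0.003  0.002 -1.   ] q [-4.740e-01  4.900e-01  1.834e+00  1.000e-03  8.210e-01  5.300e-02] F [-5.1  7.5  8. ] T [ 1.135  0.926 -0.097] gap 13.3
r 89.6 q 2.235 tool off -0.008
```

```bash
for k in 1; do python3 -m jog '[[0,0.003,-0.0003,0,0,-2]]'>/dev/null; python3 -c "
from h import *
lev()"; python3 -m jog '[[0,0.002,-0.0002,0,0,-1.3]]'>/dev/null; python3 -c "
from h import *
lev()"; python3 -m jog '[[0,0.002,0,0,0,-1.3]]'>/dev/null; python3 -c "
from h import *
lev()";  done
```

```text
t 22.95 p [ 486.2 -196.9   54.3] x [0.474 0.881 0.001] z [-0.003  0.003 -1.   ] q [-4.740e-01  4.940e-01  1.827e+00  1.000e-03  8.250e-01  1.900e-02] F [-5.4  7.4  3.4] T [ 1.202  0.88  -0.082] gap 13.3
r 89.6 q 2.262 tool off -0.015
t 23.05 p [ 487.8 -197.8   54.3] x [0.454 0.891 0.001] z [-0.004  0.003 -1.   ] q [-4.740e-01  4.970e-01  1.821e+00  1.000e-03  8.280e-01 -4.000e-03] F [-5.7  6.7  2.3] T [ 1.067  0.855 -0.104] gap 13.6
r 89.6 q 2.283 tool off -0.017
t 23.15 p [ 489.5 -198.7   54.3] x [0.434 0.901 0.001] z [-0.004  0.003 -1.   ] q [-4.740e-01  5.000e-01  1.816e+00  1.000e-03  8.300e-01 -2.600e-02] F [-5.9  6.8  4.1] T [ 1.065  0.928 -0.125] gap 13.3
r 89.6 q 2.304 tool off -0.018
```

```bash
python3 -m jog '[[0,0.002,0,0,0,-1.3]]'>/dev/null; python3 -c "
from h import *
lev()"; python3 -m jog '[[0,0.002,0,0,0,-1.3]]'>/dev/null; python3 -c "
from h import *
lev()"
```

```text
t 23.25 p [ 489.7 -198.8   54. ] x [0.413 0.911 0.001] z [-0.007  0.005 -1.   ] q [-4.740e-01  5.020e-01  1.813e+00  1.000e-03  8.350e-01 -4.800e-02] F [-17.4  12.7  14.6] T [ 2.233  2.983 -0.111] gap 13.4
r 89.6 q 2.307 tool off -0.038
t 23.35 p [ 489.8 -198.7   53.9] x [0.393 0.92  0.002] z [-0.011  0.007 -1.   ] q [-4.740e-01  5.050e-01  1.809e+00  1.000e-03  8.410e-01 -7.100e-02] F [-26.5  15.9  21.7] T [ 2.732  4.595 -0.139] gap 13.1
r 89.4 q 2.307 tool off -0.06
```

```bash
python3 -m jog '[[0,0.002,0,0,0,-1]]'>/dev/null; python3 -c "
from h import *
lev()"; python3 -m jog '[[0,0,0,0,0,0]]'>/dev/null; python3 -c "
from h import *
lev()"
```

```text
t 23.45 p [ 489.9 -198.6   53.7] x [0.376 0.926 0.002] z [-0.016  0.008 -1.   ] q [-4.730e-01  5.070e-01  1.805e+00  1.000e-03  8.470e-01 -8.800e-02] F [-35.2  18.9  28.7] T [ 3.349  6.218 -0.103] gap 13.0
r 89.3 q 2.307 tool off -0.078
t 23.55 p [ 489.7 -198.5   53.7] x [0.376 0.926 0.002] z [-0.016  0.009 -1.   ] q [-4.730e-01  5.070e-01  1.806e+00  1.000e-03  8.470e-01 -8.800e-02] F [-30.2  16.7  25.5] T [ 3.05   5.306 -0.079] gap 13.3
r 89.3 q 2.306 tool off -0.079
```

The stop is reached (q≈2.307, force rising with no motion). Ease the overpush, then release.

```bash
python3 -m jog '[[0,-0.002,0,0,0,0],[0,-0.002,0,0,0,0],[0,0,0,0,0,0]]'>/dev/null; python3 -c "
from h import *
lev()"; python3 -m jog '[[0,0,0,0,0,0],[0,0,0,0,0,0],[0,0,0,0,0,0],[0,0,0,0,0,0]]' 0.5; python3 -c "
from h import *
lev()"
```

```text
t 23.85 p [ 489.7 -198.4   54. ] x [0.377 0.926 0.002] z [-0.007  0.005 -1.   ] q [-0.474  0.502  1.813  0.002  0.834 -0.088] F [-10.3  12.9   8.5] T [ 2.128  1.862 -0.112] gap 13.0
r 89.2 q 2.305 tool off -0.079
clock: 24.25
ee_pos: [493.0, -201.2, 54.9]
ee_rot: [0.83, 0.558, 0.0, 0.0]
contact_force: [0.5, -0.9, -0.5]
finger_gap: 40.9
t 24.25 p [ 493.  -201.2   54.9] x [ 0.377  0.926 -0.   ] z [ 0. -0. -1.] q [-0.475  0.503  1.809 -0.     0.829 -0.088] F [ 0.5 -0.9 -0.5] T [-0.019 -0.1   -0.048] gap 40.9
r 90.3 q 2.351 tool off -0.033
```

```bash
python3 -m jog '[[0,0,-0.03,0,0,0],[0,0,-0.045,0,0,0],[0,0,-0.045,0,0,0],[0,0,-0.045,0,0,0],[-0.03,0,-0.01,0,0,0],[-0.03,0,0,0,0,0],[-0.02,0,0,0,0,0],[0,0,0,0,0,0],[0,0,0,0,0,0]]'
python3 look.py w10
python3 - <<'E'
from h import *
for c in ["scene","side"]:
    im,d=read_camera(c)
    for n in ["oil_bottle","cup","dish","lever_post"]: print(c,n,[(r["xyz"],r["confidence"]) for r in place_of(n,c)][:1])
E
```

```text
clock: 25.15
ee_pos: [462.6, -275.0, 229.7]
ee_rot: [0.83, 0.558, 0.0, -0.0]
contact_force: [-0.1, 0.8, -0.4]
finger_gap: 46.3
t 25.15 p [ 462.6 -275.   229.7] x [0.378 0.926 0.   ] z [ 0.  0. -1.] q [-0.623  0.291  1.635  0.     1.216 -0.235] F [-0.1  0.8 -0.4] T [-0.051 -0.054  0.064] gap 46.3
r 170.1 q 2.365 tool off -0.018
post 143 [ 489.3 -199.2  101.1] 90.1 q 2.304
stud 76 [ 530.2 -119.   123. ]
nut top 56 [ 529.1 -122.   119.4]
scene oil_bottle [([595.4, 49.4, -0.9], 0.47)]
scene cup [([569.8, -315.0, -1.3], 0.86)]
scene dish [([557.2, 129.1, 0.9], 0.6)]
scene lever_post [([489.4, -197.4, 34.6], 0.61)]
side oil_bottle [([590.7, 47.5, 0.9], 0.66)]
side cup [([594.9, 46.6, 1.7], 0.74)]
side dish [([555.3, 128.0, -1.4], 0.59)]
side lever_post []
```

View pics/w10.png

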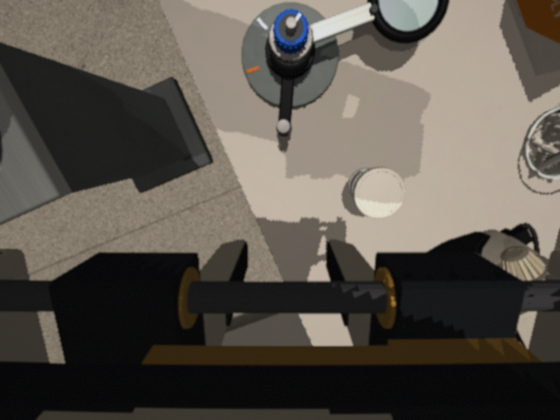

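The picture shows the lever closed over the second white mark, with its post at (284,127). The orange mark is clear at (253,70), the cup stands at (377,192), and the gripper is away from everything. Handing in.

```bash
python3 -c "
from cell import close_job
print(close_job())"
```

```text
the job is handed in; nothing more can be done
None
```

The swing joint is set and the lever is fully closed. I handed the job in at about 25 s with the gripper clear of everything.

- **Lever to halfway:** I pinched the finger post and swung it to the orange mark. The camera put it at about 1.14 rad before and after the nut was turned.
- **Nut:** I turned it clockwise about 139° in all. The drag stayed near 0.25 Nm for about 124°, then the torque climbed. I stopped at a reading of about 0.55 Nm. Single readings scatter by about 0.03 Nm, so that is roughly 0.25–0.30 Nm over the drag, inside the firm range of 0.15–0.35.
- **Closing:** The post took a steady 8–9 N on the way round and met the stop at about 2.30 rad. I pushed on to about 50 N total at the wrist to be sure it was seated, then eased off and let go. The last picture still shows it at 2.304 rad, over the closed mark.
- **Bystanders:** The bottle, cup and dish are all within about 3 mm of where they first measured, which is within the networks' accuracy.

**What went wrong or disagreed:**
- **First grip on the nut:** It missed because the fingertips sit about 25 mm higher than the reported tool point suggests. They closed lightly on the stud above the nut without turning anything, and I regripped lower.
- **Cup in the last side view:** The network put the cup at the bottle's position, a misidentification. The scene camera placed it correctly, and the wrist picture shows it standing.

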